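Sweep the loose couplers up to the batten under the sink

ROBOT

A 6-joint arm with a two-finger parallel gripper is mounted at the origin on the work surface. World frame = base frame: x ahead of the robot, y to its left, z up, the work surface at z = 0. Lengths are in m, angles in rad, forces in N, time in s.
With the tool pointing down it reaches from about 0.225 to 0.875 m from the base axis. Payload 3.4 kg.
Tool frame: the origin (TCP) lies on the centre line of the jaws, within the pads' length; the fingertips stand 11 mm ahead of it and the grasp point (between the pads) lies 8 mm behind it; z points along the fingers, y is the line along which they close (so a half turn about z gives the same grasp; the last joint's range is limited). The gripper opens to 85 mm and grips with 20 to 120 N. Pads are 22 mm wide; open, the fingers measure 114 mm over their backs; the gripper's body (76 mm by 85 mm) begins 54 mm behind the grasp point. The pads swing forward as they close: fully open they stand 13 mm farther back than shut.
Start: joints at [-1.333, 0.276, 1.505, -0, 1.361, -0.121], TCP at [0.202, -0.538, 0.242] pointing down, gripper open.
Joint ranges: [-2.89, 2.89], [-0.75, 2.08], [0.22, 2.7], [-1.18, 4.32], [0.11, 2.71], [-2.7, 2.7]. Speed limits (rad/s): [2.57, 2.57, 3.14, 3.14, 3.14, 3.14].

INTERFACE

Orientations are given as a unit quaternion [w, x, y, z].
In Python, from rig import manip, eyes, job gives the robot as it stands.
- The arm moves only by the tool drive_tool, never from a script. Its argument "rows" is a list of rows, each a list of 3 entries, a list of its own where there are three numbers: the turn, a rotation vector about the world's x, y, z in rad, then the shift along the world's x, y, z in cm, then the finger opening in cm, from 0 to 8.54. A call has 1 to 8 rows; each row shifts and turns the commanded pose from where the row before left it; what a row does not reach is not made up. A row lasts 1/8 s, in which the tool goes at most 62.5 mm and 10.7 degrees, less where a joint would pass 70% of its speed; a pose out of reach is approached as far as the arm can. A call is refused whole if a number of a shift passes 6.25 or a number of a turn 0.188, either way. A call with a gripper value outside its range is refused whole. The fingers move at their own pace and stop on an object; "force" is the grip in N (left out, the last holds). Time passes only in rows, so rows that do not move let the fingers close. It gives the time, the measured TCP pose, the force, the opening and the grip force at its end, in the units of the state.
- manip.get_state(): the state, without advancing time (a new reading comes with each control period).
- eyes.get_image(name): name is "scene" or "top" or "wrist"; returns the picture (420x560x3 uint8, red, green, blue); there is no depth.
- eyes.get_calibration(name): a dict with "camera_matrix" (3x3 intrinsics, pixels), "view" (4x4, takes a point from world to camera coordinates). Camera axes: x right, y up, looking along -z (the intrinsics and any distortion apply to the point x, -y, -z); pixel columns grow to the right and rows downward; lengths in m; the calibration is good to about 2 mm. The wrist camera is an equidistant fisheye: a pixel r from the principal point sees the ray r / f radians off the axis. A picture is of the moment at which its call begins: read the wrist's pose just before it. get_calibration takes no time and is no camera call; for the wrist camera it gives the pose at the moment of the call.
- job.sign_off(): hands the job in; it is judged then, once.
The state is a dict: "clock": time; "qpos": joint angles; "qd": joint speeds; "effort": joint torques, N m; "position": TCP position; "ee_rot": TCP orientation; "contact_force": force on the tool from outside, world axes, zero at the start; "moment": the same for the moment, N m; "width": finger opening in m; "gripper_force": force on a finger pad.
Only numpy, scipy, OpenCV 4.12 (cv2) and the standard library are available. Lean on these libraries where they do the work, as an engineer would, in place of code of your own. Each camera call takes 0.05 s, during which the arm holds its last target. There are 200 camera calls.

TASK

Take the aluminium straightedge by its red handle and with it push the three loose grey couplers together, all in one sweep rather than one by one, until they stand in a row up against the near side of the wooden batten. Leave the straightedge standing on the cement and let go of it. Do not touch the couplers with the gripper, and leave the white tin and the shower head where they are.

Things in the scene. Friction and masses are not known exactly. Their poses are not given: they have to be found in the camera images.
- batten: Low wooden batten screwed to the cement (fixed), 300 mm long along its y, 30 mm wide along its x, 20 mm tall. Origin at the centre of its underside. Its near face (x = -15 mm in its own frame) looks towards the robot and the couplers; the couplers start 115 to 165 mm (centres) in front of its origin, within 80 mm either side of its middle.
- straightedge: Aluminium bar, black ends, on edge on the cement left or right of the couplers: 260 long (its y), 25 thick (x), 40 mm tall, 0.35 kg, loose; long faces plain. On its top's middle a red block handle, 60 long (y), 24 thick (x), 40 to 100 mm above the underside: grip from above across the 24 mm at about 80 mm up, fingers above the couplers' tops. Origin: centre of underside, z up.
- coupler_a: Grey PVC pipe coupler, a plain ring standing on end on the cement: outer diameter 48 mm, bore 38 mm, 44 mm tall, about 45 g, slides freely. Origin at the centre of its underside, z up along its axis.
- coupler_b: Grey PVC pipe coupler, a plain ring standing on end on the cement: outer diameter 48 mm, bore 38 mm, 44 mm tall, about 45 g, slides freely. Origin at the centre of its underside, z up along its axis.
- coupler_c: Grey PVC pipe coupler, a plain ring standing on end on the cement: outer diameter 48 mm, bore 38 mm, 44 mm tall, about 45 g, slides freely. Origin at the centre of its underside, z up along its axis.
- tin: Closed white polish tin with a twist cap and a blue band, 76 mm across, 55 mm tall, loose; a bystander standing to the side of the couplers opposite the straightedge. Origin at the centre of its underside.
- shower_head: Chrome shower head lying face down beyond the batten, loose; a bystander. Disc 90 mm across, 34 mm tall, with a 24 mm thick handle reaching 182 mm from the disc's centre along its -x. Origin under the disc's centre.
Mind the look-alikes: they are no part of the job. What is shaped like the coupler_a but purple is not meant.

How it is judged:
By the outcome, as a careful person would: the job done as asked, in the order asked, and still so for the second after the job is handed in, with the robot touching nothing.
It also fails if it takes over 45 s, if anything falls off the work surface, if the arm or the gripper's body presses on something with over 40 N, if the wrist force passes 120 N, or if a joint passes its speed limit or range.

## Working session

There is one attempt and no reset: what is moved stays moved. The work goes in short steps, Python scripts to look and compute and a tool call to move; the robot and the scene stay as the last step left them, time stands still between calls to the robot, and variables do not carry over. Pictures are saved under pics/ and viewed, at most 10 in all, crops included, and the job is handed in when it is done.

Besides the shell and the picture viewer there is one more tool, called after "Request:" as name(argument=value, ...) on one line, values as JSON. drive_tool: Moves the arm, as the interface text tells. Its arguments: {"type":"object","properties":{"rows":{"type":"array"},"force":{"type":"number"}},"required":["rows"]}

```bash
mkdir -p pics
cat > h.py <<'E'
import numpy as np,cv2
from rig import manip,eyes,job
def snap(n,f):
    im=eyes.get_image(n);cv2.imwrite('pics/'+f,im[:,:,::-1]);return im
def px2w(n,uv,z):
    c=eyes.get_calibration(n);K=np.array(c['camera_matrix']);V=np.array(c['view'])
    R,t=V[:3,:3],V[:3,3];o=-R.T@t
    out=[]
    for u,v in uv:
        d=np.linalg.inv(K)@[u,v,1];d=R.T@(d*[1,-1,-1]);out.append(o+d*(z-o[2])/d[2])
    return np.round(np.array(out),4)
E
python3 - <<'E'
from h import *
a=snap('top','top1.png');b=snap('scene','scene1.png')
print(manip.get_state());print(eyes.get_calibration('top'))
print(px2w('top',[(0,0),(560,0),(0,420),(560,420)],0))
E
```

```text
{'clock': 0.1, 'qpos': array([-1.33301581e+00,  2.76558577e-01,  1.50602205e+00, -1.24564333e-05,
        1.36070411e+00, -1.20983528e-01]), 'qd': array([-1.73419969e-05, -2.79684172e-03, -4.49213007e-03,  1.11805833e-03,
        7.72680093e-04,  1.22150334e-04]), 'effort': array([ 1.95579858e-03, -4.17702305e+01, -2.46404636e+01, -1.30672984e-04,
        5.75710146e-03,  1.05646222e-05]), 'position': array([ 0.20178322, -0.53794118,  0.24150472]), 'ee_rot': array([-8.44242811e-04,  9.83953557e-01,  1.78422764e-01, -5.54591982e-05]), 'contact_force': array([ 0.82138782, -0.21330221, -0.06881033]), 'moment': array([-0.02561449, -0.06790392, -0.04178764]), 'gripper_force': 0.0, 'width': 0.08551635825299166}
{'camera_matrix': array([[384.25257097,   0.        , 276.05737178],
       [  0.        , 384.25257097, 203.78486225],
       [  0.        ,   0.        ,   1.        ]]), 'view': array([[ 0.00606112, -0.99997276, -0.00421158,  0.01187687],
       [ 0.98691465,  0.00530323,  0.16115627, -0.59394668],
       [-0.16112955, -0.00513326,  0.98691991, -0.79010671],
       [ 0.        ,  0.        ,  0.        ,  1.        ]])}
[[ 1.1216  0.7188  0.    ]
 [ 1.1257 -0.6966  0.    ]
 [ 0.1341  0.5981  0.    ]
 [ 0.1431 -0.5859  0.    ]]
```

View pics/top1.png

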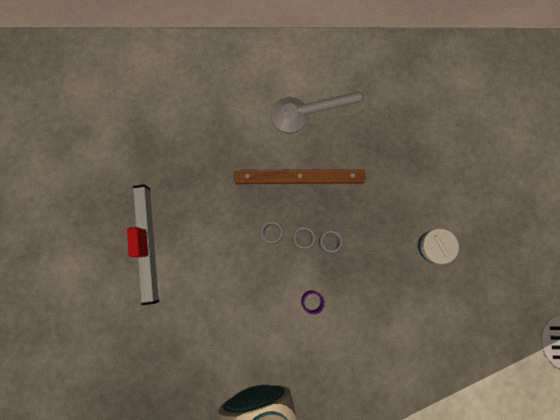

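View pics/scene1.png

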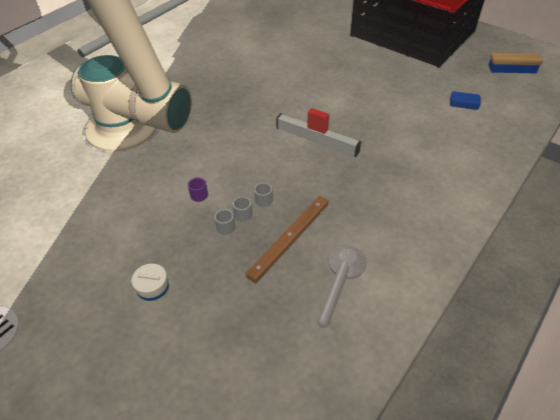

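The top view shows the grey couplers at (272,233), (304,238) and (331,241), with a purple look-alike at (312,302). The straightedge has its red handle at (137,242). The batten is at (300,176), the tin at (440,247) and the shower head at (290,115). What could be mistaken: the purple ring for a coupler, and the blue sponge or brush in the scene view (465,100), (515,62) for nothing I need. The only red handle on a bar is at (137,242). I'll check both areas in one close crop.

Run:
```python
import cv2
im=cv2.imread('pics/top1.png')[160:320,110:370]
cv2.imwrite('pics/crop1.png',cv2.resize(im,None,fx=3,fy=3,interpolation=cv2.INTER_CUBIC))
```

```text
(no output)
```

View pics/crop1.png

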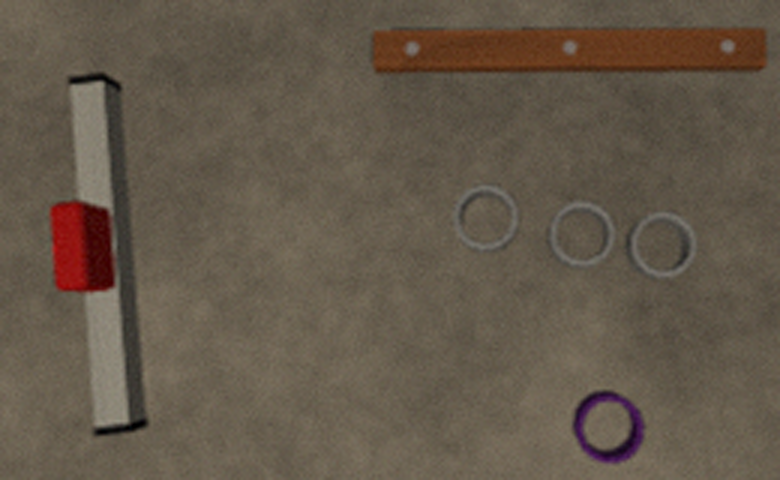

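Run:
```python
from h import *
f=lambda P,z:px2w('top',[((u+.5)/3+110-.5,(v+.5)/3+160-.5) for u,v in P],z)
print('coup+purple',f([(487,218),(581,234),(662,245),(608,426)],.044))
b=f([(71,80),(105,77),(95,432),(130,430)],.04);print('bar',b,b.mean(0))
d=(b[0]+b[1]-b[2]-b[3]);print(np.arctan2(d[1],d[0]),np.linalg.norm(d)/2)
h=f([(54,204),(80,204),(57,290),(85,290)],.1);print('handle',h,h.mean(0))
t=f([(374,30),(765,30),(375,69),(766,67)],.02);print('batten',t,t.mean(0))
print('tin',px2w('top',[(440,246)],.055))
from scipy.spatial.transform import Rotation as R
q=manip.get_state()['ee_rot'];print(R.from_quat(q,scalar_first=True).as_matrix())
```

```text
coup+purple [[ 0.5318  0.0237  0.044 ]
 [ 0.5207 -0.0441  0.044 ]
 [ 0.5131 -0.1023  0.044 ]
 [ 0.3863 -0.0623  0.044 ]]
bar [[0.6328 0.3329 0.04  ]
 [0.6352 0.3078 0.04  ]
 [0.3795 0.2992 0.04  ]
 [0.381  0.2745 0.04  ]] [0.507125 0.3036   0.04    ]
0.13126062744348677 0.2559517776847819
handle [[0.5347 0.3156 0.1   ]
 [0.5348 0.298  0.1   ]
 [0.4771 0.3097 0.1   ]
 [0.4773 0.2909 0.1   ]] [0.505975 0.30355  0.1     ]
batten [[ 0.6771  0.1115  0.02  ]
 [ 0.6786 -0.1867  0.02  ]
 [ 0.6467  0.11    0.02  ]
 [ 0.6498 -0.1866  0.02  ]] [ 0.66305 -0.03795  0.02   ]
tin [[ 0.5039 -0.3332  0.055 ]]
[[ 9.36330629e-01  3.51119332e-01 -4.10402822e-04]
 [ 3.51119520e-01 -9.36329209e-01  1.64160107e-03]
 [ 1.92125720e-04 -1.68118180e-03 -9.99998568e-01]]
```

Closing axis: turn -0.228 about z to match the bar, which heads 0.131. First I move to above the handle at (0.5065, 0.3035).

Request:
drive_tool(rows=[[[0,0,-0.0143],[1,2.7,0],8.5],[[0,0,-0.0143],[1.9,5.3,0],8.5],[[0,0,-0.0143],[1.9,5.3,0],8.5],[[0,0,-0.0143],[1.9,5.3,0],8.5],[[0,0,-0.0143],[1.9,5.3,0],8.5],[[0,0,-0.0143],[1.9,5.3,0],8.5],[[0,0,-0.0143],[1.9,5.3,0],8.5],[[0,0,-0.0143],[1.9,5.3,0],8.5]])

```text
clock: 1.1
position: [0.345, -0.1386, 0.2422]
ee_rot: [0.0, 0.993, 0.121, 0.0]
contact_force: [1.2, -1.0, -0.5]
width: 0.085
gripper_force: 0.0
```

Request:
drive_tool(rows=[[[0,0,-0.0143],[1.9,5.3,0],8.5],[[0,0,-0.0143],[1.9,5.3,0],8.5],[[0,0,-0.0143],[1.9,5.3,0],8.5],[[0,0,-0.0143],[1.9,5.3,0],8.5],[[0,0,-0.0143],[1.9,5.3,0],8.5],[[0,0,-0.0143],[1.9,5.3,0],8.5],[[0,0,-0.0143],[1.9,5.3,0],8.5],[[0,0,-0.0143],[2.8,7.2,0],8.5]])

```text
out of range; nothing moved
```

Request:
drive_tool(rows=[[[0,0,-0.0143],[2.1,5.6,0],8.5],[[0,0,-0.0143],[2.1,5.6,0],8.5],[[0,0,-0.0143],[2.1,5.6,0],8.5],[[0,0,-0.0143],[2.1,5.6,0],8.5],[[0,0,-0.0143],[2.1,5.6,0],8.5],[[0,0,-0.0143],[2.1,5.6,0],8.5],[[0,0,-0.0143],[2.0,5.6,-1],8.5],[[0,0,-0.0143],[1.6,5.1,-2],8.5]])

```text
clock: 2.1
position: [0.5079, 0.305, 0.2123]
ee_rot: [-0.0, 0.998, 0.065, 0.001]
contact_force: [0.5, -0.4, -0.2]
width: 0.0851
gripper_force: 0.0
```

Run:
```python
from h import *
s=manip.get_state();print(s['position'],s['qpos'],s['qd'])
c=eyes.get_calibration('wrist');print(c)
im=snap('wrist','w1.png')
a=snap('top','top2.png')
K=np.array(c['camera_matrix']);V=np.array(c['view'])
def pr(p):
    q=V[:3,:3]@p+V[:3,3];x,y,z=q[0],-q[1],-q[2];r=np.hypot(x,y);th=np.arctan2(r,z);return K[0,0]*th*x/r+K[0,2],K[1,1]*th*y/r+K[1,2]
d=np.array([np.cos(.131),np.sin(.131),0]);n=np.array([-d[1],d[0],0]);o=np.array([.5065,.3035,0])
for sx,sy in((1,1),(1,-1),(-1,1),(-1,-1)):
    print('h',np.round(pr(o+sx*.03*d+sy*.012*n+[0,0,.1])),'b',np.round(pr(o+sx*.13*d+sy*.0125*n+[0,0,.04])))
```

```text
[0.50787514 0.30500566 0.21230775] [ 4.23589721e-01  3.18661648e-01  1.51818319e+00 -3.10047466e-04
  1.30285138e+00  1.86417422e+00] [ 0.57058005  0.56647669 -0.38540808 -0.00701395 -0.16158402  0.68699887]
{'camera_matrix': array([[325.1922621 ,   0.        , 275.19449733],
       [  0.        , 325.1922621 , 202.47337508],
       [  0.        ,   0.        ,   1.        ]]), 'view': array([[ 0.12881214, -0.99166835, -0.00114918,  0.23672559],
       [ 0.95615798,  0.12450671, -0.26506602, -0.49662895],
       [ 0.26300066,  0.03304493,  0.96422958, -0.49297397],
       [ 0.        ,  0.        ,  0.        ,  1.        ]])}
h [260. 166.] b [262.  50.]
h [292. 166.] b [290.  50.]
h [261. 240.] b [265. 303.]
h [291. 240.] b [288. 303.]
```

View pics/w1.png

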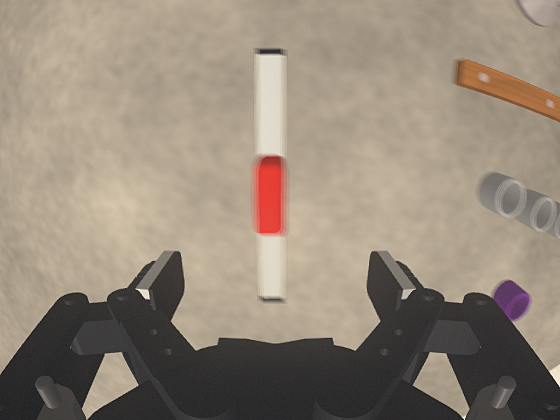

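The wrist view has the red handle at (270,195) and the bar running vertically with its ends at (270,50) and (271,299). The arm was still settling, so I'll let it settle and re-measure the offset in code.

Request:
drive_tool(rows=[[[0,0,0],[0,0,-2],8.5],[[0,0,0],[0,0,-2],8.5],[[0,0,0],[0,0,0],8.5]])

```text
clock: 2.58
position: [0.5054, 0.3014, 0.1707]
ee_rot: [0.001, 0.998, 0.065, -0.002]
contact_force: [0.1, 0.5, 1.0]
width: 0.085
gripper_force: 0.0
```

Run:
```python
from h import *
s=manip.get_state();print(s['position'],s['qd'].max())
c=eyes.get_calibration('wrist')
im=snap('wrist','w2.png').astype(int)
K=np.array(c['camera_matrix']);V=np.array(c['view'])
m=((im[:,:,0]>im[:,:,1]*2)&(im[:,:,0]>100)).astype(np.uint8)
n,l,st,ce=cv2.connectedComponentsWithStats(m);i=1+np.argmax(st[1:,4]);print(st[i],ce[i])
ct=max(cv2.findContours(m,0,2)[0],key=cv2.contourArea);print(cv2.boxPoints(cv2.minAreaRect(ct)))
def back(u,v,z):
    x,y=u-K[0,2],v-K[1,2];r=np.hypot(x,y);th=r/K[0,0];d=np.array([np.sin(th)*x/r,-np.sin(th)*y/r,-np.cos(th)])
    R=V[:3,:3];o=-R.T@V[:3,3];d=R.T@d;return o+d*(z-o[2])/d[2]
# handle far edge & centre columns
for row in (st[i][1]+5,st[i][1]+st[i][3]//2,st[i][1]+st[i][3]-8):
    c_=np.where(l[row]==i)[0];print(row,c_.min(),c_.max(),back(c_.min(),row,.1),back(c_.max()+1,row,.1))
x=st[i][0]+st[i][2]/2
print(back(x,st[i][1],.1),back(x,st[i][1]+st[i][3],.1))
cv2.imwrite('pics/w2c.png',cv2.resize(im[:340,170:400].astype(np.uint8)[:,:,::-1],None,fx=1.7,fy=1.7))
```

```text
[0.50542552 0.30137791 0.17065994] 0.006154907333870533
[ 250  159   36   95 3206] [268.19900187 206.41578291]
[[250. 159.]
 [285. 159.]
 [285. 253.]
 [250. 253.]]
164 255 283 [0.53921833 0.31794636 0.1       ] [0.54152638 0.29989223 0.1       ]
206 251 285 [0.51159112 0.3174011  0.1       ] [0.5144992  0.29491149 0.1       ]
246 252 285 [0.48364563 0.31377409 0.1       ] [0.4866265  0.29100538 0.1       ]
[0.54338782 0.31023817 0.1       ] [0.47915875 0.30233342 0.1       ]
```

View pics/w2c.png

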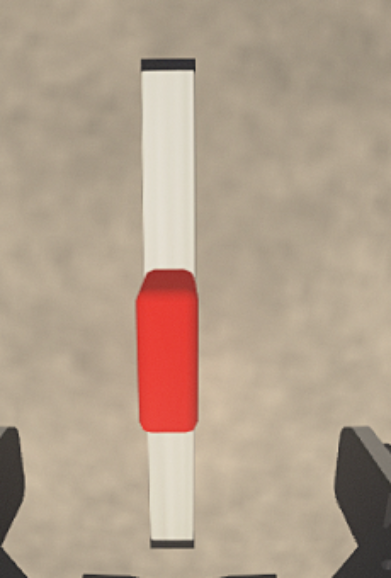

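The crop shows the handle's top face from (137,295) to (197,430), parallel to the jaws. It sits about 4 mm towards +y from the centre line. I'll correct that, descend and grip.

Request:
drive_tool(rows=[[[0,0,0],[0.1,0.3,-1.9],8.5],[[0,0,0],[0,0,-2.5],8.5],[[0,0,0],[0,0,-2.5],8.5],[[0,0,0],[0,0,-2],8.5],[[0,0,0],[0,0,-1],8.5],[[0,0,0],[0,0,0],8.5]])

```text
clock: 3.38
position: [0.5081, 0.3054, 0.0736]
ee_rot: [0.0, 0.998, 0.065, -0.0]
contact_force: [0.3, 0.3, -0.1]
width: 0.085
gripper_force: 0.0
```

Request:
drive_tool(rows=[[[0,0,0],[0,0,0],4],[[0,0,0],[0,0,0],3],[[0,0,0],[0,0,0],2],[[0,0,0],[0,0,0],1.5],[[0,0,0],[0,0,0],1.5],[[0,0,0],[0,0,0],1.5]], force=60)

```text
clock: 4.12
position: [0.5082, 0.3059, 0.0738]
ee_rot: [-0.0, 0.998, 0.065, 0.0]
contact_force: [-0.4, 0.7, 4.0]
width: 0.0236
gripper_force: 59.6
```

Request:
drive_tool(rows=[[[0,0,0],[0,0,1],1.5],[[0,0,0],[0,0,2],1.5],[[0,0,0],[0,0,2],1.5],[[0,0,0],[0,0,2],1.5],[[0,0,0.06],[-0.4,-1.5,0],1.5],[[0,0,0.1],[-0.4,-2.5,0],1.5],[[0,0,0.1],[-0.4,-2.5,0],1.5],[[0,0,0.1],[-0.4,-2.5,0],1.5]])

```text
clock: 5.12
position: [0.491, 0.2144, 0.1429]
ee_rot: [0.0, 0.97, 0.244, -0.001]
contact_force: [0.2, -0.7, -3.2]
width: 0.0235
gripper_force: 59.1
```

Request:
drive_tool(rows=[[[0,0,0.12],[-0.5,-3,0],1.5],[[0,0,0.12],[-0.5,-3,0],1.5],[[0,0,0.12],[-0.5,-3,0],1.5],[[0,0,0.12],[-0.5,-3,0],1.5],[[0,0,0.12],[-0.5,-3,0],1.5],[[0,0,0.12],[-0.5,-3,0],1.5],[[0,0,0.12],[-0.5,-3,0],1.5],[[0,0,0.12],[-0.5,-3,0],1.5]])

```text
clock: 6.12
position: [0.4509, -0.0254, 0.1431]
ee_rot: [-0.0, 0.747, 0.665, -0.001]
contact_force: [0.9, 0.3, -2.9]
width: 0.0235
gripper_force: 59.1
```

Request:
drive_tool(rows=[[[0,0,0.08],[-0.2,-1,0],1.5],[[0,0,0.047],[0,-0.6,0],1.5],[[0,0,0],[0,0,0],1.5],[[0,0,0],[0,0,0],1.5]])

```text
clock: 6.62
position: [0.4496, -0.0402, 0.1432]
ee_rot: [-0.0, 0.705, 0.709, -0.0]
contact_force: [0.5, 0.6, -4.3]
width: 0.0232
gripper_force: 59.1
```

Run:
```python
from h import *
s=manip.get_state();print(s['position'],s['qpos'],s['contact_force'],s['width'])
from scipy.spatial.transform import Rotation as R
print(R.from_quat(s['ee_rot'],scalar_first=True).as_matrix())
c=eyes.get_calibration('wrist');print({k:np.array(v).tolist() for k,v in c.items()})
w=snap('wrist','w3.png');t=snap('top','t3.png')
cv2.imwrite('pics/c3.png',np.hstack([cv2.resize(t[150:330,220:400],None,fx=2.2,fy=2.2),cv2.resize(w,(396*4//4,396))])[:,:,::-1])
```

```text
[ 0.44955161 -0.04018691  0.1431849 ] [-2.43608624e-01  1.75037062e-01  1.91141670e+00  1.11534584e-04
  1.05583938e+00 -2.49212141e-01] [ 0.54059013  0.57191431 -4.34958719] 0.02316202742605347
[[-5.54843629e-03  9.99984392e-01 -6.56388853e-04]
 [ 9.99984572e-01  5.54861003e-03  2.63165462e-04]
 [ 2.66803401e-04 -6.54918569e-04 -9.99999750e-01]]
{'camera_matrix': [[325.19226210127806, 0.0, 275.19449733431645], [0.0, 325.19226210127806, 202.47337508110863], [0.0, 0.0, 1.0]], 'view': [[0.9999899215350148, 0.004440761860627851, -0.0006606530806061974, -0.4485590269782508], [-0.004456551511877955, 0.9639842123489606, -0.265922126741226, 0.04946649275976954], [-0.0005440376987854036, 0.26592239088886793, 0.9639942873518135, -0.27164139885223765], [0.0, 0.0, 0.0, 1.0]]}
```

View pics/c3.png

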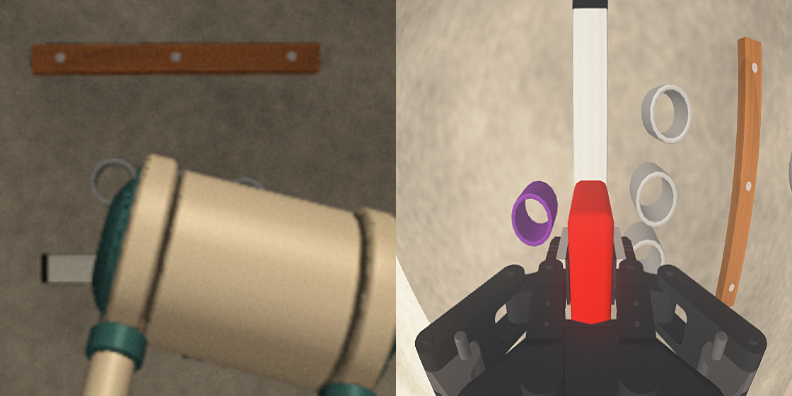

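The bar is held parallel to the batten, between the purple ring at (535,212) and the three couplers at (666,112), (655,193) and (645,250). Next I lower it to the cement.

Request:
drive_tool(rows=[[[0,0,0],[0,0,-2.5],1.5],[[0,0,0],[0,0,-2.5],1.5],[[0,0,0],[0,0,-1.3],1.5],[[0,0,0],[0,0,-0.4],1.5],[[0,0,0],[0,0,-0.2],1.5],[[0,0,0],[0,0,0],1.5]])

```text
clock: 7.48
position: [0.4505, -0.0405, 0.0749]
ee_rot: [0.001, 0.705, 0.709, 0.0]
contact_force: [0.4, -0.6, -1.7]
width: 0.0231
gripper_force: 59.1
```

Request:
drive_tool(rows=[[[0,0,0],[0.5,0,0],1.5],[[0,0,0],[0.5,0,0],1.5],[[0,0,0],[0.5,0,0],1.5],[[0,0,0],[0.5,0,0],1.5],[[0,0,0],[0.5,0,0],1.5],[[0,0,0],[0.5,0,0],1.5],[[0,0,0],[0.5,0,0],1.5],[[0,0,0],[0.5,0,0],1.5]])

```text
clock: 8.48
position: [0.49, -0.0404, 0.0742]
ee_rot: [-0.0, 0.705, 0.709, -0.0]
contact_force: [-1.7, -0.1, -3.0]
width: 0.0233
gripper_force: 59.3
```

Request:
drive_tool(rows=[[[0,0,0],[0.6,0,0],1.5],[[0,0,0],[0.6,0,0],1.5],[[0,0,0],[0.6,0,0],1.5],[[0,0,0],[0.6,0,0],1.5],[[0,0,0],[0.6,0,0],1.5],[[0,0,0],[0.6,0,0],1.5],[[0,0,0],[0.6,0,0],1.5],[[0,0,0],[0.6,0,0],1.5]])

```text
clock: 9.48
position: [0.5383, -0.0404, 0.0743]
ee_rot: [0.0, 0.705, 0.709, 0.0]
contact_force: [-0.4, 0.5, -3.6]
width: 0.0234
gripper_force: 59.2
```

Request:
drive_tool(rows=[[[0,0,0],[0.5,0,0],1.5],[[0,0,0],[0.5,0,0],1.5],[[0,0,0],[0.5,0,0],1.5],[[0,0,0],[0.5,0,0],1.5],[[0,0,0],[0.5,0,0],1.5],[[0,0,0],[0.5,0,0],1.5],[[0,0,0],[0.5,0,0],1.5],[[0,0,0],[0.4,0,0],1.5]])

```text
clock: 10.48
position: [0.5773, -0.0404, 0.0743]
ee_rot: [0.0, 0.705, 0.709, 0.0]
contact_force: [0.1, 0.4, -3.3]
width: 0.0237
gripper_force: 59.3
```

Run:
```python
from h import *
s=manip.get_state();print(s['position'],s['contact_force'],s['moment'])
w=snap('wrist','w4.png');t=snap('top','t4.png')
cv2.imwrite('pics/c4.png',np.hstack([cv2.resize(t[150:330,220:400],(396,396)),cv2.resize(w[0:396,164:560],(396,396))])[:,:,::-1])
```

```text
[ 0.57730111 -0.0404198   0.07432341] [ 0.1245883   0.37676677 -3.31488207] [-0.01828069  0.12559347 -0.06565032]
```

View pics/c4.png

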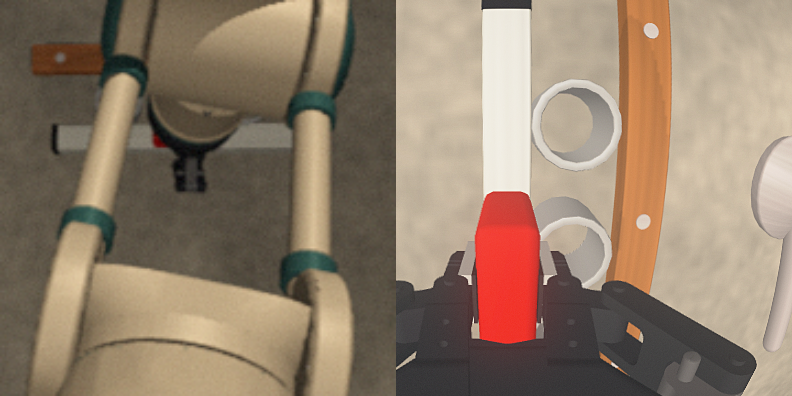

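The wrist crop shows two couplers, at (577,123) and (570,250), resting against the bar about 1 cm short of the batten. I'll keep pushing slowly and watch the force.

Request:
drive_tool(rows=[[[0,0,0],[0.2,0,0],1.5],[[0,0,0],[0.2,0,0],1.5],[[0,0,0],[0.2,0,0],1.5],[[0,0,0],[0.1,0,0],1.5],[[0,0,0],[0.1,0,0],1.5]])

```text
clock: 11.2
position: [0.5849, -0.0404, 0.0743]
ee_rot: [-0.0, 0.705, 0.709, -0.0]
contact_force: [-0.5, -0.8, -3.8]
width: 0.0235
gripper_force: 59.2
```

Request:
drive_tool(rows=[[[0,0,0],[0.1,0,0],1.5],[[0,0,0],[0,0,0],1.5]])

```text
clock: 11.45
position: [0.5861, -0.0404, 0.0743]
ee_rot: [0.0, 0.705, 0.709, 0.0]
contact_force: [0.3, 0.5, -3.1]
width: 0.0232
gripper_force: 59.2
```

Request:
drive_tool(rows=[[[0,0,0],[0.1,0,0],1.5],[[0,0,0],[0,0,0],1.5]])

```text
clock: 11.7
position: [0.587, -0.0404, 0.0743]
ee_rot: [0.0, 0.705, 0.709, 0.0]
contact_force: [-0.3, -0.1, -3.0]
width: 0.0234
gripper_force: 59.3
```

Request:
drive_tool(rows=[[[0,0,0],[0.1,0,0],1.5],[[0,0,0],[0,0,0],1.5]])

```text
clock: 11.95
position: [0.588, -0.0404, 0.0743]
ee_rot: [0.0, 0.705, 0.709, 0.0]
contact_force: [-0.6, 0.6, -3.4]
width: 0.0233
gripper_force: 59.2
```

Request:
drive_tool(rows=[[[0,0,0],[0.1,0,0],1.5],[[0,0,0],[0,0,0],1.5]])

```text
clock: 12.2
position: [0.5891, -0.0404, 0.0743]
ee_rot: [0.0, 0.705, 0.709, 0.0]
contact_force: [0.1, -0.0, -2.6]
width: 0.0235
gripper_force: 59.2
```

Request:
drive_tool(rows=[[[0,0,0],[0.1,0,0],1.5],[[0,0,0],[0,0,0],1.5]])

```text
clock: 12.45
position: [0.5897, -0.0404, 0.0743]
ee_rot: [-0.0, 0.705, 0.709, -0.0]
contact_force: [-1.2, -0.5, -1.8]
width: 0.0236
gripper_force: 59.3
```

Request:
drive_tool(rows=[[[0,0,0],[0.1,0,0],1.5],[[0,0,0],[0,0,0],1.5]])

```text
clock: 12.7
position: [0.5899, -0.0404, 0.0741]
ee_rot: [-0.001, 0.705, 0.709, -0.001]
contact_force: [-4.6, -0.5, -0.8]
width: 0.0235
gripper_force: 59.5
```

Run:
```python
from h import *
s=manip.get_state();print(s['position'],s['contact_force'],s['moment'])
w=snap('wrist','w5.png');t=snap('scene','s5.png')
cv2.imwrite('pics/c5.png',np.hstack([cv2.resize(t[150:310,190:350],(396,396),interpolation=2),cv2.resize(w[40:304,240:504],(396,396))])[:,:,::-1])
```

```text
[ 0.58986646 -0.04038197  0.07413665] [-4.57873966 -0.53224081 -0.82934353] [-0.04247424  0.74027666  0.12116983]
```

View pics/c5.png

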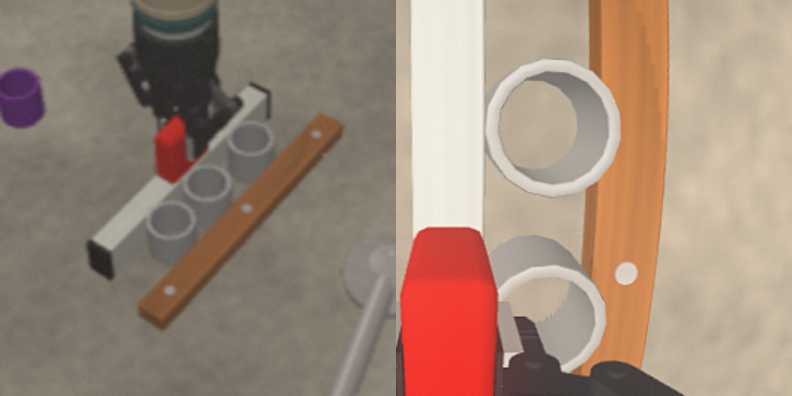

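Request:
drive_tool(rows=[[[0,0,0.005],[0.05,0,0],1.5],[[0,0,0],[0,0,0],1.5],[[0,0,0],[0,0,0],1.5]])

```text
clock: 13.18
position: [0.5899, -0.0403, 0.0741]
ee_rot: [-0.001, 0.703, 0.711, -0.001]
contact_force: [-4.9, 0.2, -0.4]
width: 0.0231
gripper_force: 59.6
```

Run:
```python
from h import *
s=manip.get_state();print(s['position'],s['contact_force'],s['moment'],s['ee_rot'])
```

```text
[ 0.58992804 -0.04032689  0.07413206] [-4.93822376  0.22232411 -0.4217503 ] [-0.18970614  1.0480184  -0.22054515] [-0.00118528  0.70340483  0.71078787 -0.00091893]
```

Request:
drive_tool(rows=[[[0,0,0.005],[0.1,0,0],1.5],[[0,0,0],[0,0,0],1.5],[[0,0,0],[0,0,0],1.5]])

```text
clock: 13.55
position: [0.59, -0.0403, 0.0741]
ee_rot: [-0.002, 0.702, 0.712, -0.002]
contact_force: [-8.0, -1.0, 2.5]
width: 0.0232
gripper_force: 59.9
```

Run:
```python
from h import *
s=manip.get_state();print(s['position'],s['contact_force'],s['moment'],s['ee_rot'])
```

```text
[ 0.58995792 -0.04030257  0.07414489] [-7.97280192 -1.00042817  2.45855235] [-0.20695234  1.41641055 -0.52447557] [-0.00200991  0.70197409  0.71219804 -0.00151156]
```

Load moved from one end to the other, so both end couplers have seated on the batten. I'll set the bar parallel, ease the pressure and release.

Request:
drive_tool(rows=[[[0,0,-0.005],[0,0,0],1.5],[[0,0,0],[-0.1,0,0],1.5],[[0,0,0],[-0.05,0,-0.03],1.5],[[0,0,0],[0,0,0],1.5]])

```text
clock: 14.05
position: [0.5899, -0.0404, 0.074]
ee_rot: [-0.001, 0.703, 0.711, -0.001]
contact_force: [-5.4, -0.6, 0.8]
width: 0.0233
gripper_force: 59.8
```

Request:
drive_tool(rows=[[[0,0,0],[0,0,0],2.6],[[0,0,0],[0,0,0],3],[[0,0,0],[0,0,0],4],[[0,0,0],[0,0,0],6],[[0,0,0],[0,0,0],6],[[0,0,0],[0,0,0],6]])

```text
clock: 14.8
position: [0.5911, -0.0405, 0.074]
ee_rot: [0.0, 0.703, 0.711, 0.0]
contact_force: [0.1, -0.2, 0.2]
width: 0.06
gripper_force: 0.0
```

Released. Now I retreat straight up, then clear the view.

Request:
drive_tool(rows=[[[0,0,0],[0,0,0.5],6],[[0,0,0],[0,0,1.5],6],[[0,0,0],[0,0,3],6],[[0,0,0],[0,0,4],6],[[0,0,0],[0,0,4],6],[[0,0,0],[-3,3,2],6],[[0,0,0],[-3,5,0],6],[[0,0,0],[-3,5,0],6]])

```text
clock: 15.8
position: [0.5004, 0.0906, 0.2258]
ee_rot: [0.001, 0.704, 0.711, 0.001]
contact_force: [-0.6, 0.9, -0.7]
width: 0.0599
gripper_force: 0.0
```

Request:
drive_tool(rows=[[[0,0,0],[-3,5,0],6],[[0,0,0],[-3,5,0],6],[[0,0,0],[-3,5,0],6],[[0,0,0],[0,5,0],6],[[0,0,0],[0,3,0],6],[[0,0,0],[0,0,0],6]])

```text
clock: 16.55
position: [0.4108, 0.3215, 0.225]
ee_rot: [0.0, 0.702, 0.712, 0.001]
contact_force: [0.4, -0.5, 0.5]
width: 0.0604
gripper_force: 0.0
```

Run:
```python
from h import *
print(manip.get_state()['clock'])
t=snap('top','t6.png');s=snap('scene','s6.png')
cv2.imwrite('pics/c6.png',np.hstack([cv2.resize(t[150:310,220:380],(396,396),interpolation=2),cv2.resize(s[150:310,190:350],(396,396),interpolation=2)])[:,:,::-1])
```

```text
16.55
```

View pics/c6.png

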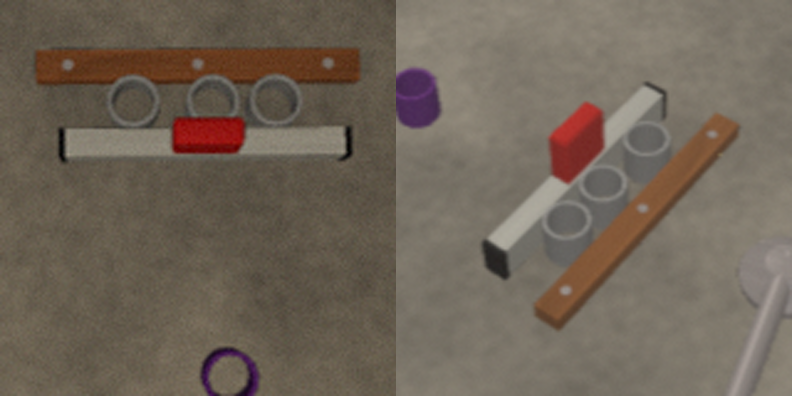

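The couplers at (134,101), (212,100) and (274,100) stand in a row against the batten. The straightedge stands upright just behind them, and the purple ring, tin and shower head were never touched.

```bash
python3 -c "
from rig import job
print(job.sign_off())"
```

```text
the job is handed in; nothing more can be done
None
```

The three grey couplers were pushed in one sweep into a row against the batten's near side; the straightedge stands released on the cement, and the job was handed in with about 17 s on the clock.

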